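Find and tighten loose jar lids, then slide the jars home

ROBOT

A 6-joint arm with a two-finger parallel gripper is mounted at the origin on a cart in front of the work surface, level with it; the furniture and walls round the work are solid. World frame = base frame: x ahead of the robot, y to its left, z up, the work surface at z = 0. Lengths are in mm, angles in rad, forces in N, time in s.
With the tool pointing down it reaches from about 425 to 1125 mm from the base axis. Payload 14.9 kg.
Tool frame: the origin (TCP) lies at the very end of the fingers, on their centre line; the grasp point (between the pads) lies 19 mm behind it; z points along the fingers, y is the line along which they close (so a half turn about z gives the same grasp; the last joint's range is limited). The gripper opens to 91 mm and grips with 3 to 60 N. Pads are 32 mm wide; open, the fingers measure 118 mm over their backs; the gripper's body (76 mm by 178 mm) begins 60 mm behind the grasp point.
Start: joints at [1.233, 0.379, 1.734, -0, 1.028, -0.033], TCP at [210.079, 667.746, 213.932] pointing down, gripper open.
Joint ranges: [-2.77, 2.77], [-0.74, 2.19], [0, 2.66], [-1.06, 4.2], [0.31, 2.87], [-3.08, 3.08]. Speed limits (rad/s): [1.89, 1.89, 2.39, 3.14, 3.14, 3.14].

INTERFACE

Orientations are given as a rotation vector (axis times angle).
In Python, from bench import ctrl, imaging, ticket gives the robot as it stands (ctrl), with the cameras (imaging) and the job (ticket).
- The arm moves only by the shell command python3 nudge.py FILE [FORCE], which reads ROWS from the file FILE. ROWS is a JSON list of rows, 1 to 10 of them, each written [[dx, dy, dz], [rx, ry, rz], opening]: dx, dy, dz in mm, then a rotation vector rx, ry, rz in rad, then the opening from 0.0 (shut) to 1.0 (fully open); each row is the pose to reach, as a shift and turn from the pose commanded when the command began, along the tool's axes at that moment; what a row does not reach only later rows make up. A row lasts 1/12 s, in which the tool goes at most 41.7 mm and 0.125 rad, less where a joint would pass 70% of its speed; a pose out of reach is approached as far as the arm can. The fingers move at their own pace and stop on an object; FORCE is the grip in N (left out, the last holds). Time passes only in rows, so rows that do not move let the fingers close. It prints the time, the measured TCP pose, the force, the opening and the grip force at its end. Input that does not fit is refused with a message, and nothing moves.
- ctrl.get_obs(): the state, without advancing time (a new reading comes with each control period).
- imaging.grab_frame(name): name is "scene" or "top" or "wrist"; returns a dict with "pixels" (384x512x3 uint8, red, green, blue), "intrinsics" (3x3 intrinsics, pixels), "k1" (the pictures are not rectified: a ray, as slopes to the right and down, at radius r is drawn at 1 + k1 r^2 times it, then the intrinsics apply), "pose" (4x4, takes a point from camera to world coordinates). Camera axes: x right, y down, z forward; pixel columns grow to the right and rows downward; lengths in mm; the calibration is good to about 2 mm. A picture is of the moment at which its call begins. There is no depth.
- ticket.close_job(): hands the job in; it is judged then, once.
The state is a dict: "time": time; "joint_positions": joint angles; "joint_velocities": joint speeds; "tau": joint torques, N m; "position": TCP position; "tcp_rot": TCP orientation; "ft_force": force on the tool from outside, world axes, zero at the start; "moment": the same for the moment, N m; "gripper_width": opening from 0.0 (shut) to 1.0 (fully open); "grip_force": force on a finger pad.
Only numpy, scipy, OpenCV 4.12 (cv2) and the standard library are available. Lean on these libraries where they do the work, as an engineer would, in place of code of your own. Each camera call takes 0.05 s, during which the arm holds its last target. There are 200 camera calls.

TASK

Some of the lids on the three square jars may be loose, so nudge each lid's lever clockwise to find out, and turn the loose ones until they are fully tight. Once its lid is tight, slide each jar along its lane until it is fully home against the organiser's back wall. Keep the jars upright and do not disturb the other things standing around.

Things in the scene. Friction and masses are not known exactly. Their poses are not given: they have to be found in the camera images.
- rack: Wooden lane organiser, fixed on a cover board (top at z 60 mm) over the burners; 220 long (x), 346 wide (y), floor 8 thick. Origin: centre of underside; +x runs along the lanes from the open front to the closed back. Four lanes 74 wide, centred at y -126, -42, 42, 126 mm; place and yaw (to 0.2 rad) vary. Three lanes hold a square jar each, one a spice jar, in any order.
- rack_back (a point): Middle of the inner face of the organiser's back wall, on the lane floor: 100 mm along +x from the organiser's origin and 8 above it. The back wall and the lanes' side walls are 10 mm thick and rise 36 above the lane floor.
- jar_a: Square white ceramic jar, 70 x 70 x 52 mm (86 with lid and lever), 0.5 to 0.8 kg, in a lane with 2 mm play each side: it cannot turn, but slides. Origin: centre of underside, on the lane floor; x along the lane to the back. Starts in the lane's front half; fully home its origin is 65 mm along x from the organiser's. Push it low on its front face: a high push tips it.
- jar_b: Square white ceramic jar with a lid, same as jar_a.
- jar_c: Square white ceramic jar with a lid, same as jar_a.
- lid_a_tip (a point): Outer top end of the black lever on jar_a's lid, 34 mm from the jar's vertical centre line, 86 above its underside. The lid is round steel, 62 diameter, flat top 68 above the jar's underside. The lever, a bar 10 wide and 18 tall, stands on the lid and runs radially from a 20 mm hub in the centre to this point. The lid turns about the jar's centre line, without rising.
- lid_b_tip (a point): The same on jar_b. All lids: clockwise from above tightens, up to a hard stop. A loose lid stands up to 1.2 rad anticlockwise of it and turns with light friction (about 0.04 N m, 1.5 N near the lever's end); it stays where it is left. A tight lid does not give. At least one lid is loose.
- lid_c_tip (a point): The same on jar_c. All lids: where the lever points when tight differs from jar to jar, always within about 0.4 rad of the lane's line, towards its front or its back, so only a clockwise nudge tells tight from loose. Closed fingers pushing the lever's side are enough; 5 to 8 N at the lever against the stop is firm.
- spice_jar_1: Bystander, leave alone: spice jar, 46 diameter x 106 tall, standing in one of the four lanes, in its front half. Sizes in mm.
- spice_jar_2: Bystander, leave alone: spice jar, 46 diameter x 106 tall, on the board behind the organiser's back wall. Sizes in mm.
- chilli: Bystander, leave alone: plastic sauce bottle, 72 diameter x 201 tall, on the board left of the organiser (+y). Sizes in mm.
- garlic_1: Bystander, leave alone: garlic bulb, 60 diameter x 58 tall, on the board left of the organiser (+y), nearer the robot. Sizes in mm.
- mug_1: Bystander, leave alone: white mug, 92 diameter (127 over its handle) x 95 tall, on the board right of the organiser (-y). Sizes in mm.
- tin_1: Bystander, leave alone: food tin, 86 diameter x 40 tall, on the board right of the organiser (-y), behind the mug. Sizes in mm.

How it is judged:
By the outcome, as a careful person would: the job done as asked, in the order asked, and still so for the second after the job is handed in, with the robot touching nothing.
It also fails if it takes over 72 s, if anything falls off the work surface, if the arm or the gripper's body presses on something with over 40 N, if the wrist force passes 120 N, or if a joint passes its speed limit or range.

## Working session

There is one attempt and no reset: what is moved stays moved. The work goes in short steps, Python scripts to look and compute and a shell command to move; the robot and the scene stay as the last step left them, time stands still between calls to the robot, and variables do not carry over. Pictures are saved under pics/ and viewed, at most 13 in all, crops included, and the job is handed in when it is done.

```bash
ls; mkdir -p pics
cat > h.py <<'E'
import numpy as np, cv2
from bench import ctrl, imaging, ticket
def grab(n,name=None):
    f=imaging.grab_frame(n)
    if name: cv2.imwrite('pics/'+name+'.png',cv2.cvtColor(f['pixels'],cv2.COLOR_RGB2BGR))
    return f
def ray(f,u,v):
    K=np.array(f['intrinsics']);k=f['k1']
    p=cv2.undistortPoints(np.array([[[u,v]]],float),K,np.array([k,0,0,0.]))[0,0]
    T=np.array(f['pose']);d=T[:3,:3]@np.array([p[0],p[1],1]);return T[:3,3],d/np.linalg.norm(d)
def onz(f,u,v,z):
    o,d=ray(f,u,v);return o+d*(z-o[2])/d[2]
def proj(f,P):
    T=np.array(f['pose']);p=T[:3,:3].T@(np.array(P,float)-T[:3,3])
    return cv2.projectPoints(p.reshape(1,3),np.zeros(3),np.zeros(3),np.array(f['intrinsics']),np.array([f['k1'],0,0,0.]))[0].ravel()
def two(r1,r2):
    (a,d),(b,e)=r1,r2
    s=np.linalg.lstsq(np.stack([d,-e],1),b-a,rcond=None)[0]
    p,q=a+s[0]*d,b+s[1]*e;return (p+q)/2,np.linalg.norm(p-q)
E
python3 - <<'E'
from h import *
np.set_printoptions(precision=3,suppress=True)
for n in ['scene','top','wrist']:
    f=grab(n,n+'0');print(n,f['pose'],f['intrinsics'],f['k1'])
print(ctrl.get_obs())
E
```

```text
bench.py
nudge.py
pics
scene [[   0.653   -0.456    0.604   14.389]
 [  -0.757   -0.396    0.52  -499.542]
 [   0.002   -0.797   -0.604  749.756]
 [   0.       0.       0.       1.   ]] [[391.947   0.    256.78 ]
 [  0.    391.947 188.6  ]
 [  0.      0.      1.   ]] -0.09791031799590479
top [[  -0.026   -0.988    0.153  476.144]
 [  -0.999    0.021   -0.032   51.796]
 [   0.029   -0.153   -0.988 1072.523]
 [   0.       0.       0.       1.   ]] [[396.892   0.    256.804]
 [  0.    396.892 188.905]
 [  0.      0.      1.   ]] -0.0016606562661238187
wrist [[  0.3     0.921   0.247 139.529]
 [  0.954  -0.289  -0.079 689.03 ]
 [ -0.001   0.26   -0.966 384.446]
 [  0.      0.      0.      1.   ]] [[345.902   0.    250.902]
 [  0.    345.902 194.315]
 [  0.      0.      1.   ]] -0.06197095073793829
{'time': 0.15, 'joint_positions': array([ 1.233,  0.379,  1.735,  0.   ,  1.028, -0.033]), 'joint_velocities': array([-0.   , -0.001, -0.001,  0.002,  0.001,  0.   ]), 'tau': array([ -0.001, -76.411, -43.465,   0.065,   0.041,  -0.   ]), 'position': array([209.98 , 667.455, 213.445]), 'tcp_rot': array([-0.477, -3.105,  0.001]), 'ft_force': array([ 0.334,  0.281, -0.734]), 'moment': array([-0.011,  0.037, -0.042]), 'grip_force': 0.0, 'gripper_width': 0.9999367536114991}
```

View pics/top0.png

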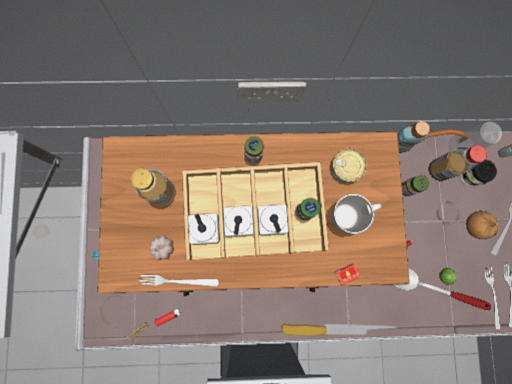

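View pics/scene0.png

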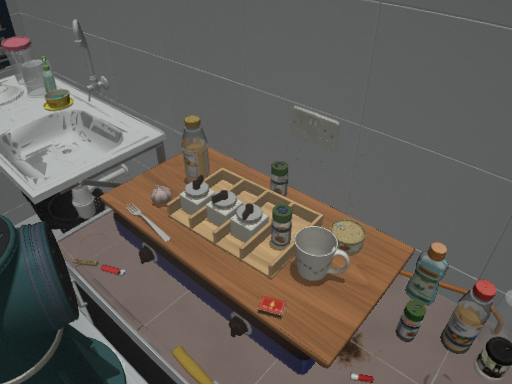

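The top view shows jars at about (203,228), (238,220) and (273,219). The spice jar is in the right lane at (309,209), and the organiser's corners are near (183,170), (322,163), (327,250) and (188,260). Next I'll enlarge both views.

Run:
```python
import cv2
a=cv2.imread('pics/top0.png')[155:267,175:335];b=cv2.imread('pics/scene0.png')[165:275,160:330]
cv2.imwrite('pics/topc.png',cv2.resize(a,None,fx=5,fy=5,interpolation=cv2.INTER_CUBIC))
cv2.imwrite('pics/scenec.png',cv2.resize(b,None,fx=4.7,fy=4.7,interpolation=cv2.INTER_CUBIC))
```

```text
(no output)
```

View pics/topc.png

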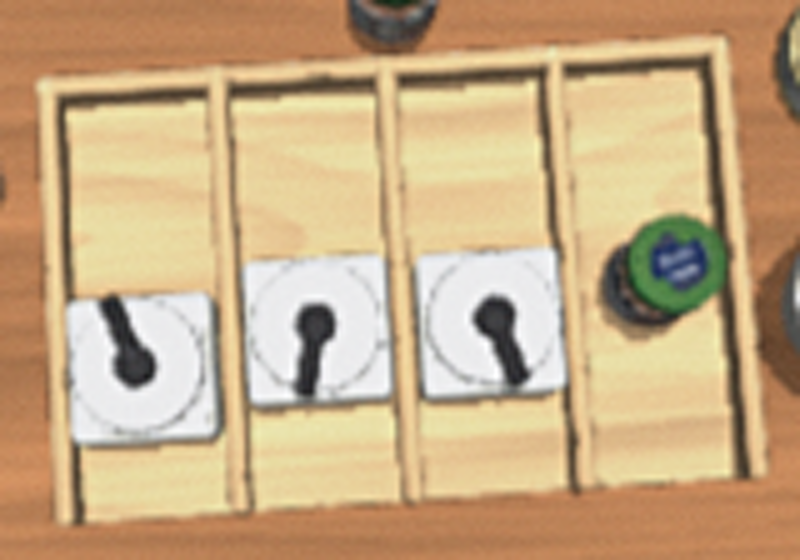

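View pics/scenec.png

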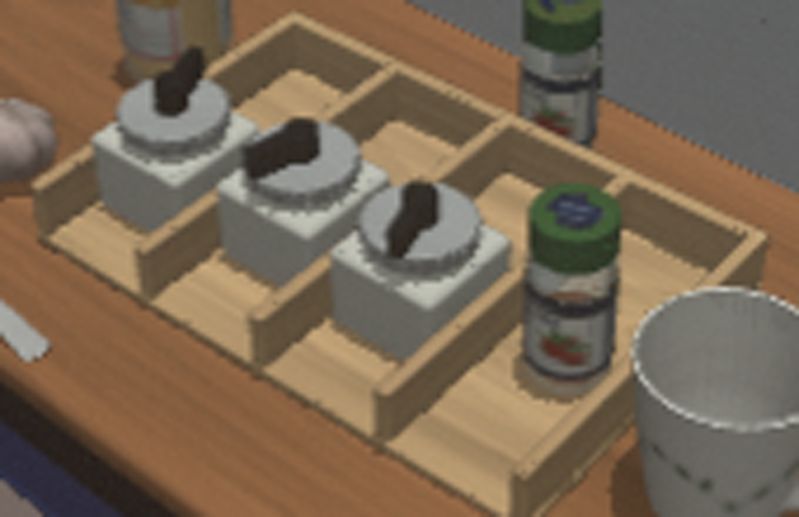

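The crops show the levers clearly. In the top crop the hub and tip pixels are (134,366)/(110,300), (316,324)/(305,393) and (494,317)/(518,380). The organiser's rim corners are (38,85), (724,40), (767,472) and (60,522). I'll triangulate these.

Run:
```python
from h import *
np.set_printoptions(precision=1,suppress=True)
t=grab('top');s=grab('scene')
tc=lambda p:(175+(p[0]+.5)/5-.5,155+(p[1]+.5)/5-.5)
sc=lambda p:(160+(p[0]+.5)/4.7-.5,165+(p[1]+.5)/4.7-.5)
# black lever masks, top view
g=t['pixels'][155:267,175:335].max(2); m=(g<75).astype(np.uint8)
n,l,st,c=cv2.connectedComponentsWithStats(m)
for i in range(1,n):
    if 25<st[i,4]<400: print('top blob',st[i],c[i]*5)
C=[onz(t,*tc(p),104) for p in [(38,85),(724,40),(767,472),(60,522)]]
print('corners',*C); print([np.linalg.norm(C[i]-C[(i+1)%4]) for i in range(4)])
yaw=np.arctan2(*((C[0]-C[3])[1::-1]))
e=C[0]-C[1]+C[3]-C[2]; yaw2=np.arctan2(-e[0],e[1])
ctr=sum(C)/4; print('ctr',ctr,'yaw',yaw,'%.3f %.3f'%(yaw2,yaw))
# corner heights by two views (back-left, front-right, back-right)
for a,b in [((38,85),(295,14)),((724,40),(765,236)),((767,472),(512,475)),((60,522),(36,190))]:
    print('corner2',*two(ray(t,*tc(a)),ray(s,*sc(b))))
R=np.array([[np.cos(yaw2),-np.sin(yaw2)],[np.sin(yaw2),np.cos(yaw2)]])
for h,tp,hs,ts in [((134,366),(110,298),(172,88),(192,52)),((316,324),(305,394),(302,130),(250,160)),((494,317),(519,382),(422,192),(397,238))]:
    H=onz(t,*tc(h),154);T=onz(t,*tc(tp),154);d=(T-H)[:2]
    print('hub',H,'tip',T,'len %.1f ang-yaw %.2f'%(np.hypot(*d),np.arctan2(d[1],d[0])-yaw2),'rackframe',R.T@(H-ctr)[:2])
    print('  two-view hub',*two(ray(t,*tc(h)),ray(s,*sc(hs))),'tip',*two(ray(t,*tc(tp)),ray(s,*sc(ts))))
o,r=ctrl.get_obs()['position'],cv2.Rodrigues(ctrl.get_obs()['tcp_rot'])[0];print(r)
```

```text
top blob [70  1 17  7 43] [388.7  21.6]
top blob [122  49  13  16  69] [629.9 292.2]
top blob [21 60 10 17 73] [126.3 345.6]
top blob [60 61  7 18 70] [310.7 342.3]
top blob [95 60 10 17 78] [499.7 334.1]
corners [673.1 203.7 104. ] [ 689.4 -138.5  104. ] [ 474.8 -148.8  104. ] [459.8 192.6 104. ]
[np.float64(342.6100694534776), np.float64(214.83258133726642), np.float64(341.69661712972965), np.float64(213.63845945871162)]
ctr [574.3  27.2 104. ] yaw 0.05218536071614826 0.046 0.052
corner2 [674.5 203.6 100.9] 1.9921150034731057
corner2 [ 689.5 -138.6  101.4] 1.1405165727774564
corner2 [ 471.8 -146.1  102.9] 8.344331804182573
corner2 [459.8 193.5  96.9] 0.37069744325401555
hub [530.4 151.5 154. ] tip [562.  162.5 154. ] len 33.4 ang-yaw 0.29 rackframe [-38.1 126.2]
  two-view hub [530.9 152.1 148. ] 0.37038343576247834 tip [560.6 164.2 151.1] 4.344373102430913
hub [547.8  67.6 154. ] tip [515.7  73.3 154. ] len 32.6 ang-yaw 2.92 rackframe [-24.6  41.5]
  two-view hub [548.   67.7 151.5] 0.005455321308371314 tip [515.7  73.7 147.5] 0.8948790467640061
hub [549.1 -14.9 154. ] tip [518.8 -25.5 154. ] len 32.1 ang-yaw -2.85 rackframe [-27. -41.]
  two-view hub [549.7 -15.4 152.7] 1.1915473324319883 tip [519.3 -26.2 147.9] 0.49337203937166324
[[-1.   0.3 -0. ]
 [ 0.3  1.  -0. ]
 [-0.  -0.  -1. ]]
```

```bash
cat >> h.py <<'E'
YAW=0.048
def tool(P,yaw=YAW):
    """tool-frame shift & rotvec to put TCP at P, tool x along rack +y, z down"""
    o=ctrl.get_obs();R=cv2.Rodrigues(np.array(o['tcp_rot']))[0]
    c,s=np.cos(yaw),np.sin(yaw);W=np.array([[-s,c,0],[c,s,0],[0,0,-1.]])
    return (R.T@(np.array(P)-o['position'])).round(1),cv2.Rodrigues(R.T@W)[0].ravel().round(3)
def rk(P,ctr=(574.3,27.2),yaw=YAW):  # world->rack xy
    c,s=np.cos(yaw),np.sin(yaw);d=np.array(P)[:2]-ctr;return np.array([c*d[0]+s*d[1],-s*d[0]+c*d[1]])
def wd(p,z,ctr=(574.3,27.2),yaw=YAW):
    c,s=np.cos(yaw),np.sin(yaw);return np.array([ctr[0]+c*p[0]-s*p[1],ctr[1]+s*p[0]+c*p[1],z])
E
python3 - <<'E'
from h import *
np.set_printoptions(precision=1,suppress=True)
t=grab('top')
for n,u,v,z in [('chilli',141,176,261),('sp2',254,143.5,166),('sp1',310,207.5,174),('garlic',161,247,90),('mug',353,214,155)]:
    P=onz(t,u,v,z);print(n,P,rk(P))
print(ctrl.get_obs()['position'])
for p in [wd((-20,161),300),wd((-20,161),142)]: print(p,tool(p))
E
```

```text
chilli [633.6 263.6 261. ] [ 70.6 233.3]
sp2 [724.6  26.1 166. ] [150.1  -8.3]
sp1 [569.6 -98.  174. ] [ -10.7 -124.8]
garlic [490.  256.7  90. ] [-73.2 233.2]
mug [ 554.1 -201.2  155. ] [ -31.2 -227.2]
[210.1 667.6 213.7]
[546.6 187.1 300. ] (array([-465.2, -357.4,  -86.2]), array([-0. ,  0. ,  1.2]))
[546.6 187.1 142. ] (array([-465.2, -357.4,   71.8]), array([-0. ,  0. ,  1.2]))
```

```bash
python3 - <<'E'
from h import *
for y in (YAW-.25,): 
    for z in (300,142): print(wd((-2,164),z),tool(wd((-2,164),z),y))
E
echo '[[[0,0,-40],[0,0,0],0],[[0,0,-80],[0,0,0],0],[[-40,-30,-86],[0,0,0.12],0],[[-80,-60,-86],[0,0,0.24],0],[[-120,-90,-86],[0,0,0.36],0],[[-150,-112,-86],[0,0,0.48],0],[[-180,-135,-86],[0,0,0.6],0],[[-210,-157,-86],[0,0,0.72],0],[[-240,-180,-86],[0,0,0.84],0],[[-270,-202,-86],[0,0,0.96],0]]' > mv.in && python3 nudge.py mv.in
python3 - <<'E'
from h import *
print(wd((-2,164),300),tool(wd((-2,164),300),YAW-.25),tool(wd((-2,164),142),YAW-.25),ctrl.get_obs()['joint_positions'])
E
```

```text
[564.43332606 190.91514513 300.        ] (array([-481.1, -348.4,  -86.2]), array([-0.   ,  0.   ,  1.468]))
[564.43332606 190.91514513 142.        ] (array([-481.1, -348.3,   71.8]), array([-0.   ,  0.   ,  1.468]))
time: 1.13
position: [405.2, 395.6, 300.1]
tcp_rot: [1.864, 2.529, 0.001]
ft_force: [-0.1, 0.4, 0.5]
gripper_width: 0.3
grip_force: 0.0
[564.43332606 190.91514513 300.        ] (array([-2.426e+02,  9.150e+01,  1.000e-01]), array([ 0.   , -0.   ,  0.502])) (array([-242.6,   91.5,  158.1]), array([ 0.   , -0.   ,  0.502])) [ 7.32204141e-01  7.12454666e-02  1.94702920e+00 -4.20702537e-07
  1.12298295e+00  4.31916777e-01]
```

```bash
echo '[[[-36,14,0],[0,0,0.1],0],[[-72,28,0],[0,0,0.2],0],[[-108,42,0],[0,0,0.3],0],[[-144,56,0],[0,0,0.4],0],[[-180,70,0],[0,0,0.5],0],[[-216,82,0],[0,0,0.5],0],[[-242,91.5,20],[0,0,0.5],0],[[-242.6,91.5,60],[0,0,0.5],0],[[-242.6,91.5,80],[0,0,0.5],0],[[-242.6,91.5,80],[0,0,0.5],0]]' > mv.in && python3 nudge.py mv.in
python3 - <<'E'
from h import *
grab('wrist','w1')
print(tool(wd((-2,164),142),YAW-.25),ctrl.get_obs()['ft_force'])
E
```

```text
time: 1.97
position: [562.7, 192.3, 215.4]
tcp_rot: [-2.425, -1.993, 0.01]
ft_force: [-1.5, 0.0, 0.1]
gripper_width: 0.004
grip_force: 0.0
(array([-1.9,  1.3, 76.2]), array([-0.003,  0.002,  0.008])) [ 0.69462424  0.58547666 -0.18883596]
```

View pics/w1.png

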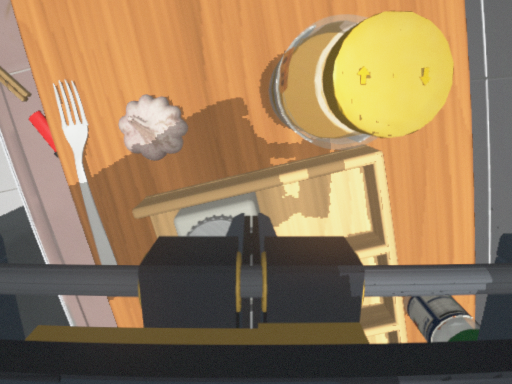

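The wrist view shows the closed fingers at (250,250) beside jar 1's lid at (220,222). The bottle at (370,80) is well clear. I'll go down and nudge.

```bash
echo '[[[-2,1,40],[0,0,0],0],[[-2,1,70],[0,0,0],0],[[-2,1,74],[0,0,0],0],[[-2,1,74],[0,0,0],0],[[-2,1,74],[0,0,0],0]]' > mv.in && python3 nudge.py mv.in
echo '[[[-3,0,0],[0,0,0],0],[[-6,0,0],[0,0,0],0],[[-6,0,0],[0,0,0],0]]' > mv.in && python3 nudge.py mv.in
echo '[[[-2,0,0],[0,0,0],0],[[-4,0,0],[0,0,0],0],[[-4,0,0],[0,0,0],0]]' > mv.in && python3 nudge.py mv.in
```

```text
time: 2.43
position: [566.6, 192.1, 148.3]
tcp_rot: [2.425, 1.996, 0.003]
ft_force: [-0.1, 0.3, 0.4]
gripper_width: 0.001
grip_force: 0.0
time: 2.68
position: [564.9, 185.4, 147.5]
tcp_rot: [2.426, 1.995, 0.003]
ft_force: [0.7, 0.1, -0.2]
gripper_width: 0.001
grip_force: 0.1
time: 2.93
position: [564.1, 181.6, 146.5]
tcp_rot: [2.426, 1.995, 0.002]
ft_force: [2.6, 0.8, 1.1]
gripper_width: 0.005
grip_force: 1.6
```

```bash
echo '[[[4,0,0],[0,0,0],0],[[4,0,5],[0,0,0],0],[[4,0,5],[0,0,0],0],[[2,0,5],[0,0,0],0],[[0,0,5],[0,0,0],0],[[0,0,5],[0,0,0],0]]' > mv.in && python3 nudge.py mv.in
echo '[[[-1.5,0,0],[0,0,0],0],[[-3,0,0],[0,0,0],0],[[-3,0,0],[0,0,0],0]]' > mv.in && python3 nudge.py mv.in
python3 -c "
from h import *
print(ctrl.get_obs()['ft_force'],ctrl.get_obs()['moment'])
f=grab('top','t1')
g=f['pixels'][155:267,175:335]"
```

```text
time: 3.43
position: [563.4, 181.4, 140.8]
tcp_rot: [-2.426, -1.996, 0.0]
ft_force: [-0.2, 0.6, 0.1]
gripper_width: 0.003
grip_force: 0.2
time: 3.68
position: [563.2, 178.6, 141.1]
tcp_rot: [2.426, 1.995, 0.001]
ft_force: [1.8, 1.4, -0.0]
gripper_width: 0.002
grip_force: 0.7
[ 1.79377692  1.38422968 -0.04441975] [ 0.13060824 -0.17106155  0.03499392]
```

```bash
echo '[[[-1.5,0,0],[0,0,0],0],[[-3,0,0],[0,0,0],0],[[-3,0,0],[0,0,0],0]]' > mv.in && python3 nudge.py mv.in|grep -E 'pos|ft'
echo '[[[-1.5,0,0],[0,0,0],0],[[-3,0,0],[0,0,0],0],[[-3,0,0],[0,0,0],0]]' > mv.in && python3 nudge.py mv.in|grep -E 'pos|ft'
python3 -c "
from h import *
print(ctrl.get_obs()['ft_force'])"
```

```text
position: [563.0, 175.7, 141.3]
ft_force: [4.5, 1.5, 1.8]
position: [562.3, 172.8, 141.3]
ft_force: [5.6, 1.4, 1.4]
[5.58519984 1.37602726 1.41475147]
```

Run:
```python
from h import *
t=grab('top','t2');s=grab('scene','s2')
a=cv2.resize(t['pixels'][165:265,160:260],(400,400),interpolation=2);b=cv2.resize(s['pixels'][150:250,130:230],(400,400),interpolation=2)
cv2.imwrite('pics/c2.png',np.hstack([a,b])[:,:,::-1])
```

```text
(no output)
```

View pics/c2.png

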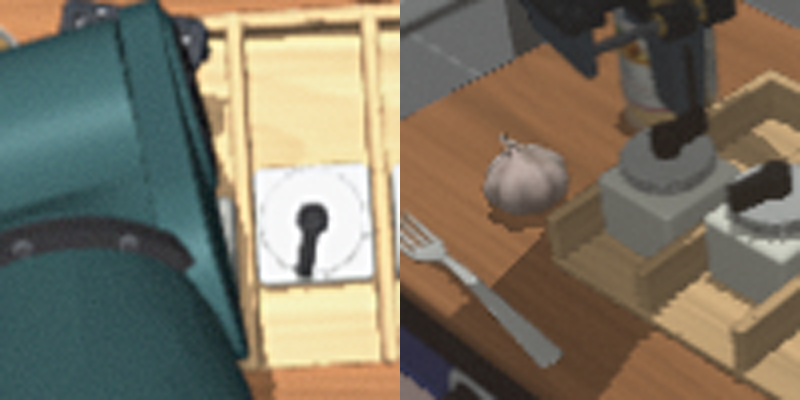

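Run:
```python
from h import *
np.set_printoptions(precision=2,suppress=True)
s=grab('scene');H=np.array([530.7,151.8,152.])
g=s['pixels'];
for a in (.3,0,-.2,-.4,-.8,-1.2):
    P=H+34*np.array([np.cos(a+YAW),np.sin(a+YAW),0]);p=proj(s,P)-proj(s,H);print(a,p,np.degrees(np.arctan2(-p[1],p[0])),proj(s,H))
for _ in range(3): o=ctrl.get_obs();print(o['ft_force'],o['moment'],o['position'],rk(o['position']))
import numpy as np
m=np.array(o['moment'])*1000;F=np.array(o['ft_force']);print(np.cross(F,m)/(F@F))
```

```text
0.3 [ 6.03 -7.08] 49.57244489792416 [195.99 182.17]
0 [ 9.16 -5.98] 33.160597649664425 [195.99 182.17]
-0.2 [10.83 -4.95] 24.563975745139658 [195.99 182.17]
-0.4 [12.08 -3.71] 17.07160950806995 [195.99 182.17]
-0.8 [13.16 -0.81] 3.533110451953314 [195.99 182.17]
-1.2 [12.17  2.28] -10.594890884114372 [195.99 182.17]
[ 5.81 -0.24  2.9 ] [-0.12 -0.92  0.13] [562.22 172.81 141.17] [ -5.08 146.02]
[ 5.81 -0.24  2.9 ] [-0.12 -0.92  0.13] [562.22 172.81 141.17] [ -5.08 146.02]
[ 5.81 -0.24  2.9 ] [-0.12 -0.92  0.13] [562.22 172.81 141.17] [ -5.08 146.02]
[  62.22  -26.93 -127.09]
```

```bash
echo '[[[1,4,0],[0,0,0],0],[[1,4,0],[0,0,0],0],[[1,4,0],[0,0,0],0]]' > mv.in && python3 nudge.py mv.in|grep -E 'pos|ft|grip_f'
echo '[[[-1.5,0.5,0],[0,0,0],0],[[-3,0.8,0],[0,0,0],0],[[-3,0.8,0],[0,0,0],0]]' > mv.in && python3 nudge.py mv.in|grep -E 'pos|ft|grip_f'
python3 -c "
from h import *
print(ctrl.get_obs()['ft_force'])"
```

```text
position: [565.5, 172.9, 140.5]
ft_force: [0.2, 0.4, -0.2]
grip_force: 0.3
position: [565.8, 169.7, 140.7]
ft_force: [-0.7, -0.1, -0.1]
grip_force: 0.3
[-0.69429375 -0.08606437 -0.11053045]
```

```bash
for i in 1; do
echo '[[[-1.5,0.5,0],[0,0,0],0],[[-3,0.8,0],[0,0,0],0],[[-3,0.8,0],[0,0,0],0]]' > mv.in && python3 nudge.py mv.in|grep -E 'pos|ft|grip_f'
echo '[[[-1.5,0.5,0],[0,0,0],0],[[-3,0.8,0],[0,0,0],0],[[-3,0.8,0],[0,0,0],0]]' > mv.in && python3 nudge.py mv.in|grep -E 'pos|ft|grip_f'
echo '[[[-1.5,0.5,0],[0,0,0],0],[[-3,0.8,0],[0,0,0],0],[[-3,0.8,0],[0,0,0],0]]' > mv.in && python3 nudge.py mv.in|grep -E 'pos|ft|grip_f'
done
python3 - <<'E'
from h import *
s=grab('scene','s3');c=grab('wrist','w3')
b=cv2.resize(s['pixels'][150:250,130:230],(400,400),interpolation=2);a=cv2.resize(c['pixels'][150:350,150:350],(400,400),interpolation=2)
cv2.imwrite('pics/c3.png',np.hstack([a,b])[:,:,::-1])
E
```

```text
position: [566.2, 166.6, 140.9]
ft_force: [-0.1, 0.9, 0.3]
grip_force: 0.1
position: [566.6, 163.5, 141.0]
ft_force: [0.1, 0.2, -0.8]
grip_force: 0.3
position: [567.0, 160.9, 141.2]
ft_force: [-2.3, 5.8, 2.6]
grip_force: 2.4
```

View pics/c3.png

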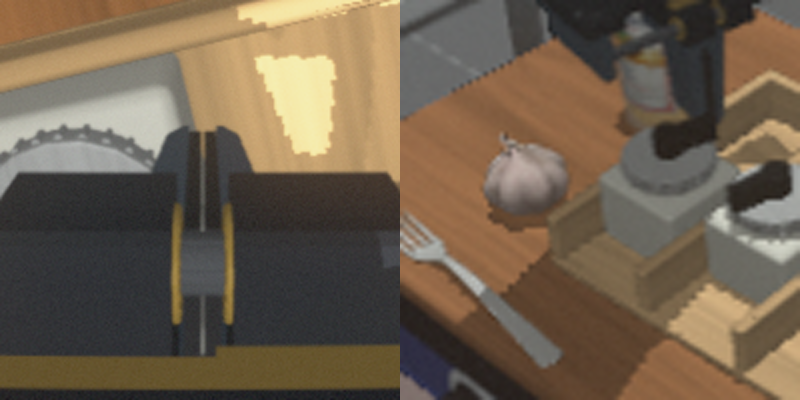

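The scene crop shows jar 1's lever swung to hub (668,140), tip (710,128), so about -0.4 rad from the lane line. The side force has jumped to 5.8 N, so this lid was loose and is now at its stop. A small extra push will confirm.

```bash
echo '[[[-0.6,0.2,0],[0,0,0],0],[[-0.6,0.2,0],[0,0,0],0],[[-0.6,0.2,0],[0,0,0],0]]' > mv.in && python3 nudge.py mv.in|grep -E 'pos|ft|grip_f'
echo '[[[-0.7,0.2,0],[0,0,0],0],[[-0.7,0.2,0],[0,0,0],0],[[-0.7,0.2,0],[0,0,0],0]]' > mv.in && python3 nudge.py mv.in|grep -E 'pos|ft|grip_f'
```

```text
position: [567.0, 160.5, 141.2]
ft_force: [-1.9, 6.6, 3.0]
grip_force: 3.0
position: [567.2, 159.9, 141.4]
ft_force: [-1.1, 6.7, 3.6]
grip_force: 3.4
```

```bash
echo '[[[6,-1,0],[0,0,0],0],[[6,-1,-30],[0,0,0],0],[[6,-1,-60],[0,0,0],0],[[6,-1,-60],[0,0,0],0]]' > mv.in && python3 nudge.py mv.in|grep -E 'pos|ft'
python3 - <<'E'
from h import *
print(tool(wd((-60,18),141)))
E
```

```text
position: [569.6, 166.1, 206.1]
ft_force: [0.6, -0.2, 1.2]
(array([-132.5,  -31.6,   64.6]), array([ 0.006, -0.002, -0.242]))
```

```bash
echo '[[[-35,-9,0],[0,0,-0.1],0],[[-70,-18,0],[0,0,-0.2],0],[[-105,-27,0],[0,0,-0.25],0],[[-132.5,-31.6,0],[0,0,-0.25],0],[[-132.5,-31.6,30],[0,0,-0.25],0],[[-132.5,-31.6,60],[0,0,-0.25],0],[[-132.5,-31.6,64],[0,0,-0.25],0],[[-132.5,-31.6,64],[0,0,-0.25],0],[[-132.5,-31.6,64],[0,0,-0.25],0]]' > mv.in && python3 nudge.py mv.in|grep -E 'pos|ft'
python3 - <<'E'
from h import *
print(tool(wd((-60,18),141)))
s=grab('scene','s4');c=grab('top','t4')
b=cv2.resize(s['pixels'][150:250,150:250],(400,400),interpolation=2);a=cv2.resize(c['pixels'][165:265,175:275],(400,400),interpolation=2)
cv2.imwrite('pics/c4.png',np.hstack([a,b])[:,:,::-1])
E
```

```text
position: [511.0, 41.7, 137.6]
ft_force: [0.7, -0.6, 0.1]
(array([ 0.5,  2.5, -3.4]), array([-0.   ,  0.   ,  0.008]))
```

View pics/c4.png

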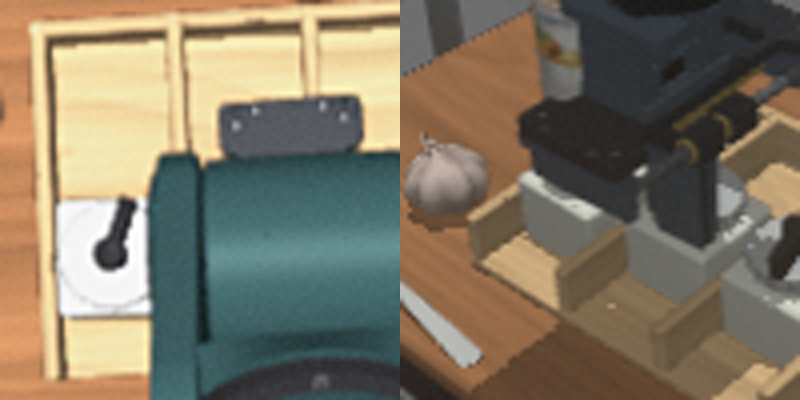

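Jar 1's lever now points from (110,253) to (127,200) and the jar hasn't moved. The finger is beside jar 2's lever, so I'll nudge that towards +y.

```bash
echo '[[[0,0,-3],[0,0,0],0],[[3,0,-3],[0,0,0],0],[[6,0,-3],[0,0,0],0],[[6,0,-3],[0,0,0],0]]' > mv.in && python3 nudge.py mv.in|grep -E 'pos|ft'
echo '[[[1.5,0,0],[0,0,0],0],[[3,0,0],[0,0,0],0],[[3,0,0],[0,0,0],0]]' > mv.in && python3 nudge.py mv.in|grep -E 'pos|ft'
echo '[[[1,0,0],[0,0,0],0],[[2,0,0],[0,0,0],0],[[2,0,0],[0,0,0],0]]' > mv.in && python3 nudge.py mv.in|grep -E 'pos|ft'
```

```text
position: [510.4, 48.0, 140.4]
ft_force: [-0.5, -0.7, 0.9]
position: [510.0, 50.7, 139.9]
ft_force: [-0.0, -1.1, 0.4]
position: [509.8, 52.4, 139.9]
ft_force: [-0.3, -2.1, 0.6]
```

```bash
echo '[[[1,0,0],[0,0,0],0],[[2,0,0],[0,0,0],0],[[2,0,0],[0,0,0],0]]' > mv.in && python3 nudge.py mv.in|grep -E 'pos|ft'
echo '[[[1,0,0],[0,0,0],0],[[2,0,0],[0,0,0],0],[[2,0,0],[0,0,0],0]]' > mv.in && python3 nudge.py mv.in|grep -E 'pos|ft'
echo '[[[1,0,0],[0,0,0],0],[[1,0,0],[0,0,0],0],[[1,0,0],[0,0,0],0]]' > mv.in && python3 nudge.py mv.in|grep -E 'pos|ft'
```

```text
position: [509.7, 54.4, 139.9]
ft_force: [-0.9, -4.7, 1.9]
position: [510.2, 56.1, 140.4]
ft_force: [-0.8, -8.3, 5.3]
position: [510.4, 56.9, 140.6]
ft_force: [-1.2, -11.0, 7.6]
```

```bash
echo '[[[-6,0,0],[0,0,0],0],[[-8,0,-30],[0,0,0],0],[[-8,0,-60],[0,0,0],0],[[-8,0,-60],[0,0,0],0]]' > mv.in && python3 nudge.py mv.in|grep -E 'pos|ft'
python3 - <<'E'
from h import *
print(tool(wd((-59,-80),141),YAW+.35))
E
```

```text
position: [512.7, 49.5, 204.7]
ft_force: [1.3, -0.4, 1.2]
(array([-105.3,    0.3,   63.7]), array([ 0.006,  0.001, -0.342]))
```

```bash
echo '[[[-35,0,0],[0,0,-0.1],0],[[-70,0,0],[0,0,-0.2],0],[[-105,0,0],[0,0,-0.3],0],[[-105,0,0],[0,0,-0.34],0],[[-105,0,30],[0,0,-0.34],0],[[-105,0,60],[0,0,-0.34],0],[[-105,0,63],[0,0,-0.34],0],[[-105,0,63],[0,0,-0.34],0],[[-105,0,63],[0,0,-0.34],0]]' > mv.in && python3 nudge.py mv.in|grep -E 'pos|ft'
python3 - <<'E'
from h import *
print(tool(wd((-59,-80),141),YAW+.35))
c=grab('top','t5');t=c
tc=lambda p:(175+(p[0]+.5)/5-.5,155+(p[1]+.5)/5-.5)
g=t['pixels'][155:267,175:335].max(2); m=(g<75).astype(np.uint8)
n,l,st,cc=cv2.connectedComponentsWithStats(m)
for i in range(1,n):
    if 45<st[i,4]<100: print(st[i],cc[i]*5)
E
```

```text
position: [516.4, -55.3, 137.7]
ft_force: [0.2, 0.3, -0.1]
(array([-1.3,  2.5, -3.3]), array([ 0.   ,  0.   , -0.002]))
[24 60 10 17 76] [143.55263158 344.14473684]
[59 61  7 18 65] [306.61538462 341.92307692]
```

```bash
echo '[[[0,0,-3],[0,0,0],0],[[3,1,-3],[0,0,0],0],[[5,2,-3],[0,0,0],0],[[5,2,-3],[0,0,0],0]]' > mv.in && python3 nudge.py mv.in|grep -E 'pos|ft'
echo '[[[1.5,0.5,0],[0,0,0],0],[[3,1,0],[0,0,0],0],[[3,1,0],[0,0,0],0]]' > mv.in && python3 nudge.py mv.in|grep -E 'pos|ft'
echo '[[[1,0.4,0],[0,0,0],0],[[2,0.7,0],[0,0,0],0],[[2,0.7,0],[0,0,0],0]]' > mv.in && python3 nudge.py mv.in|grep -E 'pos|ft'
echo '[[[1,0.4,0],[0,0,0],0],[[2,0.7,0],[0,0,0],0],[[2,0.7,0],[0,0,0],0]]' > mv.in && python3 nudge.py mv.in|grep -E 'pos|ft'
```

```text
position: [516.3, -49.6, 140.6]
ft_force: [0.6, -0.6, 0.7]
position: [516.1, -47.2, 140.5]
ft_force: [-0.7, -9.0, 5.6]
position: [516.6, -45.7, 140.9]
ft_force: [-0.8, -15.6, 10.7]
position: [517.1, -44.2, 141.5]
ft_force: [-2.0, -21.5, 15.7]
```

```bash
echo '[[[-4,-1.5,0],[0,0,0],0],[[-10,-3,0],[0,0,0],0],[[-10,-3,-30],[0,0,0],0],[[-10,-3,-70],[0,0,0],0],[[-10,-45,-100],[0,0,0],0],[[-10,-70,-100],[0,0,0],0],[[-10,-110,-100],[0,0,0],0],[[-10,-110,-100],[0,0,0],0]]' > mv.in && python3 nudge.py mv.in|grep -E 'pos|ft'
python3 - <<'E'
from h import *
t=grab('top','t6');s=grab('scene','s6')
a=cv2.resize(t['pixels'][165:265,175:275],(400,400),interpolation=2);b=cv2.resize(s['pixels'][150:270,170:290],(400,400),interpolation=2)
cv2.imwrite('pics/c6.png',np.hstack([a,b])[:,:,::-1])
E
```

```text
position: [413.1, -95.0, 239.6]
ft_force: [-0.6, 0.3, -0.6]
```

View pics/c6.png

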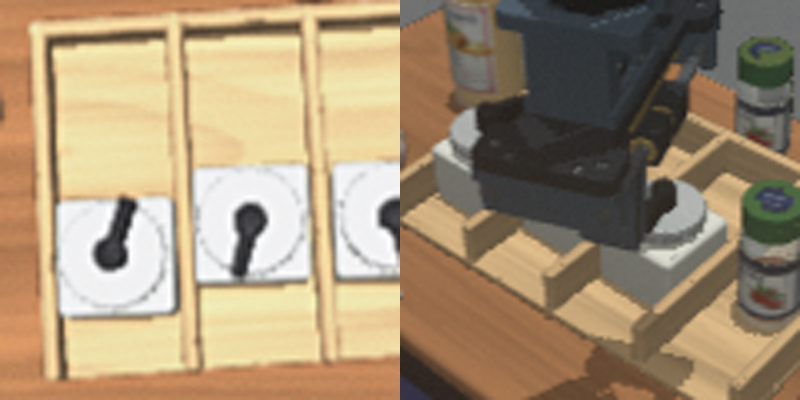

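All three jars are upright. In the left crop, jar 1's lever runs from (110,253) to (127,200) and jar 2's from (250,217) to (240,275). I'll compare lever angles before and after.

```bash
cat >> h.py <<'E'
def levers(img_rgb,t):
    g=img_rgb.max(2);out=[]
    m=np.zeros_like(g);m[155:267,175:335]=g[155:267,175:335]<75
    n,l,st,c=cv2.connectedComponentsWithStats(m)
    for i in range(1,n):
        if 50<st[i,4]<100:
            v,u=np.nonzero(l==i);P=np.array([onz(t,a,b,154)[:2] for a,b in zip(u,v)])
            w=P-P.mean(0);d=np.linalg.svd(w)[2][0]; a=np.arctan2(d[1],d[0])-YAW
            out.append((c[i].round(1),rk(P.mean(0)).round(1),round((a+np.pi/2)%np.pi-np.pi/2,3)))
    return out
E
python3 - <<'E'
from h import *
t=grab('top','t7')
for im in ('top0','t5','t6','t7'): print(im,*levers(cv2.imread(f'pics/{im}.png')[:,:,::-1],t),sep='\n ')
s=ctrl.get_obs();print(s['position'],tool(wd((-120,-41),82)))
E
```

```text
top0
 (array([300.8, 213.3]), array([ -20.7, -105.4]), np.float64(0.51))
 (array([200.3, 224.2]), array([-29.4, 128.4]), np.float64(0.322))
 (array([274.9, 221.7]), array([-36.1, -43.6]), np.float64(0.282))
 (array([237.2, 223.3]), array([-33.4,  43.5]), np.float64(-0.24))
t5
 (array([203.7, 223.8]), array([-29.1, 120.5]), np.float64(-0.4))
 (array([236.3, 223.4]), array([-33.4,  45.6]), np.float64(-0.264))
t6
 (array([300.9, 213.5]), array([ -21.2, -105.8]), np.float64(0.519))
 (array([203.7, 224.1]), array([-29.6, 120.6]), np.float64(-0.39))
 (array([274.5, 222.3]), array([-37.2, -42.6]), np.float64(0.255))
 (array([236.3, 223.3]), array([-33.2,  45.7]), np.float64(-0.258))
t7
 (array([301. , 213.4]), array([ -21. , -105.8]), np.float64(0.471))
 (array([203.7, 224. ]), array([-29.6, 120.5]), np.float64(-0.384))
 (array([274.6, 222.4]), array([-37.5, -42.8]), np.float64(0.232))
 (array([236.3, 223.3]), array([-33.3,  45.6]), np.float64(-0.247))
[417.85559716 -94.39103078 240.10836693] (array([ 54.3,  64.3, 158.1]), array([ 0.001, -0.   ,  0.347]))
```

Jar 1 was loose and is now at its stop, having gone from 0.32 to -0.39 rad. Jars 2 and 3 were already tight. Next I'll push jar 3.

Run:
```python
from h import *
print(tool(wd((-90,-42),160)),tool(wd((-90,-42),82)))
```

```text
(array([43.1, 92.2, 80.2]), array([ 0.001, -0.   ,  0.347])) (array([ 43.1,  92.2, 158.2]), array([ 0.001, -0.   ,  0.347]))
```

```bash
echo '[[[15,30,0],[0,0,0.12],0],[[30,60,0],[0,0,0.24],0],[[43,92,0],[0,0,0.345],0],[[43,92,35],[0,0,0.345],0],[[43,92,70],[0,0,0.345],0],[[43,92,100],[0,0,0.345],0],[[43,92,125],[0,0,0.345],0],[[43,92,150],[0,0,0.345],0],[[43,92,150],[0,0,0.345],0],[[43,92,150],[0,0,0.345],0]]' > mv.in && python3 nudge.py mv.in|grep -E 'pos|ft'
python3 - <<'E'
from h import *
print(tool(wd((-90,-42),82)),ctrl.get_obs()['ft_force'])
s=grab('scene','s8');cv2.imwrite('pics/c8.png',cv2.resize(s['pixels'][130:290,150:350],None,fx=3,fy=3)[:,:,::-1])
E
```

```text
position: [485.8, -18.6, 89.0]
ft_force: [-0.4, 0.3, 0.4]
(array([-0.5,  0.6,  7. ]), array([-0.003, -0.001,  0.004])) [-0.43087716  0.30075769  0.35975626]
```

View pics/c8.png

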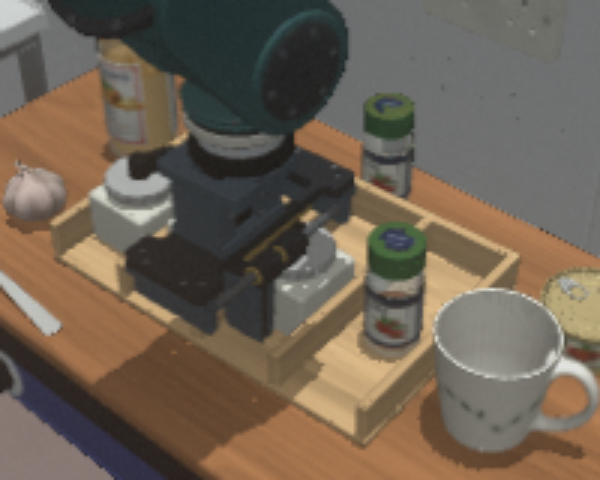

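The fingers are in jar 3's lane in front of the jar, at (250,300), clear of the spice jar at (395,285). Now I'll lower them and push.

```bash
echo '[[[0,0,6],[0,0,0],0],[[0,4,6],[0,0,0],0],[[0,8,6],[0,0,0],0],[[0,12,6],[0,0,0],0],[[0,17,6],[0,0,0],0],[[0,22,6],[0,0,0],0],[[0,28,6],[0,0,0],0],[[0,34,6],[0,0,0],0],[[0,40,6],[0,0,0],0],[[0,46,6],[0,0,0],0]]' > mv.in && python3 nudge.py mv.in|grep -E 'pos|ft'
echo '[[[0,6,0],[0,0,0],0],[[0,12,0],[0,0,0],0],[[0,18,0],[0,0,0],0],[[0,24,0],[0,0,0],0],[[0,30,0],[0,0,0],0],[[0,36,0],[0,0,0],0],[[0,41,0],[0,0,0],0],[[0,45,0],[0,0,0],0],[[0,48,0],[0,0,0],0],[[0,48,0],[0,0,0],0]]' > mv.in && python3 nudge.py mv.in|grep -E 'pos|ft'
python3 -c "
from h import *
o=ctrl.get_obs();print(rk(o['position']),tool(wd((16.5,-42),82)))"
```

```text
position: [531.8, -16.9, 84.2]
ft_force: [-8.7, -1.7, 6.6]
position: [580.1, -14.6, 84.3]
ft_force: [-4.9, -1.9, 2.9]
[  3.78340536 -42.00730246] (array([-0. , 12.7,  2.3]), array([-0.001,  0.   ,  0.003]))
```

```bash
echo '[[[0,4,0],[0,0,0],0],[[0,8,0],[0,0,0],0],[[0,8,0],[0,0,0],0],[[0,8,0],[0,0,0],0]]' > mv.in && python3 nudge.py mv.in|grep -E 'pos|ft'
echo '[[[0,2,0],[0,0,0],0],[[0,3,0],[0,0,0],0],[[0,3,0],[0,0,0],0]]' > mv.in && python3 nudge.py mv.in|grep -E 'pos|ft'
echo '[[[0,1,0],[0,0,0],0],[[0,2,0],[0,0,0],0],[[0,2,0],[0,0,0],0]]' > mv.in && python3 nudge.py mv.in|grep -E 'pos|ft'
```

```text
position: [588.1, -14.1, 84.2]
ft_force: [-3.3, -2.4, 2.3]
position: [590.6, -13.9, 84.1]
ft_force: [-6.8, -3.0, 4.5]
position: [592.5, -13.9, 84.1]
ft_force: [-7.1, -3.7, 5.7]
```

```bash
echo '[[[0,1,0],[0,0,0],0],[[0,2,0],[0,0,0],0],[[0,2,0],[0,0,0],0]]' > mv.in && python3 nudge.py mv.in|grep -E 'pos|ft'
echo '[[[0,1,0],[0,0,0],0],[[0,2,0],[0,0,0],0],[[0,2,0],[0,0,0],0]]' > mv.in && python3 nudge.py mv.in|grep -E 'pos|ft'
echo '[[[0,1,0],[0,0,0],0],[[0,2,0],[0,0,0],0],[[0,2,0],[0,0,0],0]]' > mv.in && python3 nudge.py mv.in|grep -E 'pos|ft'
python3 -c "
from h import *
o=ctrl.get_obs();print(rk(o['position']))"
```

```text
position: [593.4, -13.8, 83.9]
ft_force: [-16.3, -4.7, 11.4]
position: [593.2, -13.8, 83.6]
ft_force: [-30.7, -7.6, 21.8]
position: [593.1, -13.8, 83.2]
ft_force: [-46.0, -9.4, 34.5]
[ 16.77245386 -41.84366126]
```

Jar 3 stopped hard at rack x 16.8, where 16.5 was predicted. I'll back off and go to jar 2.

```bash
echo '[[[0,-6,0],[0,0,0],0],[[0,-16,0],[0,0,0],0],[[0,-40,-30],[0,0,0],0],[[0,-70,-60],[0,0,0],0],[[30,-100,-90],[0,0,0],0],[[60,-112,-100],[0,0,0],0],[[86,-112,-100],[0,0,0],0],[[86,-112,-100],[0,0,0],0],[[86,-112,-100],[0,0,0],0]]' > mv.in && python3 nudge.py mv.in|grep -E 'pos|ft'
python3 -c "
from h import *
print(tool(wd((-90,42),84)))"
```

```text
position: [482.9, 67.8, 184.6]
ft_force: [0.3, -0.3, -0.0]
(array([ -2.9,  -0.8, 100.6]), array([ 0.002, -0.   ,  0.005]))
```

```bash
echo '[[[-2,0,30],[0,0,0],0],[[-2,0,60],[0,0,0],0],[[-2,0,85],[0,0,0],0],[[-2,0,100],[0,0,0],0],[[-2,0,100],[0,0,0],0],[[-2,6,100],[0,0,0],0],[[-2,12,100],[0,0,0],0],[[-2,17,100],[0,0,0],0],[[-2,22,100],[0,0,0],0],[[-2,27,100],[0,0,0],0]]' > mv.in && python3 nudge.py mv.in|grep -E 'pos|ft'
echo '[[[0,6,0],[0,0,0],0],[[0,12,0],[0,0,0],0],[[0,18,0],[0,0,0],0],[[0,24,0],[0,0,0],0],[[0,30,0],[0,0,0],0],[[0,36,0],[0,0,0],0],[[0,42,0],[0,0,0],0],[[0,48,0],[0,0,0],0],[[0,54,0],[0,0,0],0],[[0,60,0],[0,0,0],0]]' > mv.in && python3 nudge.py mv.in|grep -E 'pos|ft'
python3 -c "
from h import *
o=ctrl.get_obs();print(rk(o['position']),tool(wd((16.5,42),84)))"
```

```text
position: [510.2, 66.0, 84.9]
ft_force: [-7.9, -2.1, 6.9]
position: [569.9, 68.9, 85.1]
ft_force: [-11.1, -5.1, 8.6]
[-2.37152241 41.84362708] (array([ 0.1, 18.9,  1.1]), array([-0.001,  0.   ,  0.003]))
```

```bash
echo '[[[0,4,0],[0,0,0],0],[[0,8,0],[0,0,0],0],[[0,12,0],[0,0,0],0],[[0,15,0],[0,0,0],0],[[0,15,0],[0,0,0],0]]' > mv.in && python3 nudge.py mv.in|grep -E 'pos|ft'
echo '[[[0,1,0],[0,0,0],0],[[0,2,0],[0,0,0],0],[[0,2,0],[0,0,0],0]]' > mv.in && python3 nudge.py mv.in|grep -E 'pos|ft'
echo '[[[0,1,0],[0,0,0],0],[[0,2,0],[0,0,0],0],[[0,2,0],[0,0,0],0]]' > mv.in && python3 nudge.py mv.in|grep -E 'pos|ft'
```

```text
position: [585.5, 69.7, 85.2]
ft_force: [-4.9, -2.7, 3.4]
position: [586.9, 69.8, 85.1]
ft_force: [-9.0, -3.7, 7.5]
position: [588.9, 69.9, 85.2]
ft_force: [-9.0, -3.3, 8.0]
```

```bash
echo '[[[0,1,0],[0,0,0],0],[[0,2,0],[0,0,0],0],[[0,2,0],[0,0,0],0]]' > mv.in && python3 nudge.py mv.in|grep -E 'pos|ft'
echo '[[[0,1,0],[0,0,0],0],[[0,1.5,0],[0,0,0],0],[[0,1.5,0],[0,0,0],0]]' > mv.in && python3 nudge.py mv.in|grep -E 'pos|ft'
python3 -c "
from h import *
o=ctrl.get_obs();print(rk(o['position']))"
```

```text
position: [589.8, 69.9, 85.1]
ft_force: [-18.0, -5.1, 14.8]
position: [589.8, 69.9, 84.9]
ft_force: [-29.1, -4.7, 24.2]
[17.52412811 41.94315982]
```

Jar 2 is home as well. On to jar 1.

```bash
echo '[[[0,-5,0],[0,0,0],0],[[0,-16,0],[0,0,0],0],[[0,-40,-30],[0,0,0],0],[[0,-75,-60],[0,0,0],0],[[30,-105,-90],[0,0,0],0],[[60,-121,-100],[0,0,0],0],[[84,-121,-100],[0,0,0],0],[[84,-121,-100],[0,0,0],0],[[84,-121,-100],[0,0,0],0]]' > mv.in && python3 nudge.py mv.in|grep -E 'pos|ft'
python3 -c "
from h import *
print(tool(wd((-103,126),84)))"
```

```text
position: [467.2, 149.2, 185.2]
ft_force: [0.7, -1.1, -0.3]
(array([ -1. ,  -2.1, 101.1]), array([ 0.003, -0.001,  0.005]))
```

```bash
echo '[[[-1,-1,30],[0,0,0],0],[[-1,-1,60],[0,0,0],0],[[-1,-1,85],[0,0,0],0],[[-1,-1,100],[0,0,0],0],[[-1,-1,100],[0,0,0],0],[[-1,5,100],[0,0,0],0],[[-1,10,100],[0,0,0],0],[[-1,15,100],[0,0,0],0],[[-1,20,100],[0,0,0],0],[[-1,25,100],[0,0,0],0]]' > mv.in && python3 nudge.py mv.in|grep -E 'pos|ft'
echo '[[[0,6,0],[0,0,0],0],[[0,12,0],[0,0,0],0],[[0,18,0],[0,0,0],0],[[0,24,0],[0,0,0],0],[[0,30,0],[0,0,0],0],[[0,36,0],[0,0,0],0],[[0,42,0],[0,0,0],0],[[0,48,0],[0,0,0],0],[[0,54,0],[0,0,0],0],[[0,60,0],[0,0,0],0]]' > mv.in && python3 nudge.py mv.in|grep -E 'pos|ft'
python3 -c "
from h import *
o=ctrl.get_obs();print(rk(o['position']),tool(wd((16.5,126),84)))"
```

```text
position: [492.4, 148.3, 84.8]
ft_force: [-7.8, -0.5, 6.9]
position: [552.3, 151.4, 84.7]
ft_force: [-6.5, -0.9, 5.3]
[-15.97488748 125.15738048] (array([ 0.7, 32.5,  0.7]), array([-0.   , -0.   ,  0.003]))
```

```bash
echo '[[[0,5,0],[0,0,0],0],[[0,10,0],[0,0,0],0],[[0,15,0],[0,0,0],0],[[0,20,0],[0,0,0],0],[[0,25,0],[0,0,0],0],[[0,29,0],[0,0,0],0],[[0,29,0],[0,0,0],0]]' > mv.in && python3 nudge.py mv.in|grep -E 'pos|ft'
echo '[[[0,1,0],[0,0,0],0],[[0,2,0],[0,0,0],0],[[0,2,0],[0,0,0],0]]' > mv.in && python3 nudge.py mv.in|grep -E 'pos|ft'
echo '[[[0,1,0],[0,0,0],0],[[0,2,0],[0,0,0],0],[[0,2,0],[0,0,0],0]]' > mv.in && python3 nudge.py mv.in|grep -E 'pos|ft'
```

```text
position: [582.1, 153.0, 84.8]
ft_force: [-0.1, 0.1, -0.8]
position: [582.7, 153.0, 84.3]
ft_force: [-5.9, -0.5, 4.3]
position: [584.6, 153.1, 84.4]
ft_force: [-6.9, -0.9, 5.7]
```

```bash
echo '[[[0,1,0],[0,0,0],0],[[0,2,0],[0,0,0],0],[[0,2,0],[0,0,0],0]]' > mv.in && python3 nudge.py mv.in|grep -E 'pos|ft'
echo '[[[0,1,0],[0,0,0],0],[[0,1.5,0],[0,0,0],0],[[0,1.5,0],[0,0,0],0]]' > mv.in && python3 nudge.py mv.in|grep -E 'pos|ft'
python3 -c "
from h import *
o=ctrl.get_obs();print(rk(o['position']))"
```

```text
position: [585.9, 153.2, 84.3]
ft_force: [-10.9, -0.5, 10.0]
position: [585.9, 153.2, 84.2]
ft_force: [-22.5, -0.6, 20.5]
[ 17.65725775 125.28171197]
```

Jar 1 is home too. I'll retreat clear and check from the top camera.

```bash
echo '[[[0,-5,0],[0,0,0],0],[[0,-16,0],[0,0,0],0],[[0,-40,-30],[0,0,0],0],[[0,-75,-60],[0,0,0],0],[[0,-110,-95],[0,0,0],0],[[0,-140,-130],[0,0,0],0],[[0,-140,-160],[0,0,0],0],[[0,-140,-160],[0,0,0],0]]' > mv.in && python3 nudge.py mv.in|grep -E 'pos|ft'
echo '[[[35,0,0],[0,0,0],0],[[70,0,0],[0,0,0],0],[[105,0,0],[0,0,0],0],[[140,0,0],[0,0,0],0],[[175,0,0],[0,0,0],0],[[210,0,0],[0,0,0],0],[[245,0,0],[0,0,0],0],[[280,0,0],[0,0,0],0],[[280,0,0],[0,0,0],0],[[280,0,0],[0,0,0],0]]' > mv.in && python3 nudge.py mv.in|grep -E 'pos|ft|time'
python3 - <<'E'
from h import *
t=grab('top','t9');s=grab('scene','s9');print(*levers(t['pixels'],t),sep='\n')
a=cv2.resize(t['pixels'][130:270,130:400],(800,415),interpolation=2)
cv2.imwrite('pics/c9.png',a[:,:,::-1])
E
```

```text
position: [448.8, 146.7, 250.2]
ft_force: [2.8, 0.6, 1.9]
time: 25.5
position: [433.8, 427.0, 243.7]
ft_force: [0.4, -0.0, -0.3]
(array([200.4, 180.1]), array([ 73.6, 122.9]), np.float64(-0.338))
(array([271.2, 183.5]), array([ 54.1, -42.2]), np.float64(0.269))
(array([233.7, 185.8]), array([54.6, 46. ]), np.float64(-0.247))
(array([300.8, 213.3]), array([ -20.8, -105.5]), np.float64(0.571))
```

View pics/c9.png

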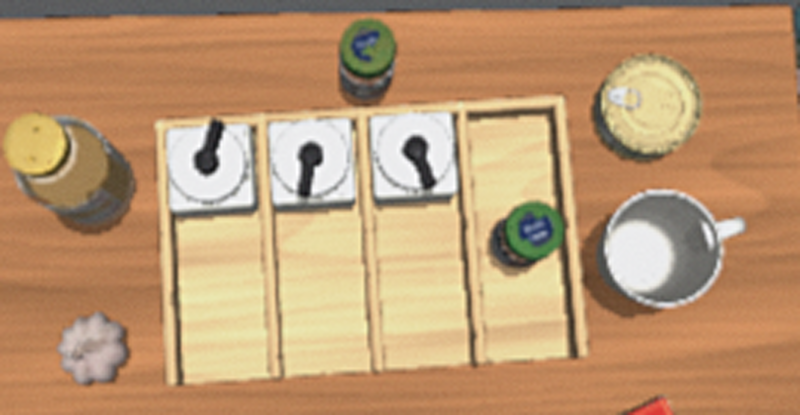

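The top view shows all three jars against the back wall, with centres at about (208,160), (311,155) and (416,148). The levers are still set and the bystanders haven't moved.

```bash
python3 -c "
from bench import ctrl, imaging, ticket
print(ticket.close_job())"
```

```text
the job is handed in; nothing more can be done
None
```

I handed the job in with the robot clock at about 26 s: the one loose lid (leftmost jar, +y) was turned to its stop, the other two were already tight, all three jars were then slid home against the back wall, and no bystander looked moved in the final picture. Pushes peaked at about 27 N while nudging the jar 3 lid (over the 5–8 N that counts as firm) and 58 N at the wrist when jar 3 hit the back wall.

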